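Open the sprung coupling guard and bring the shaft's keyway to the top

ROBOT

A 7-joint arm with a two-finger parallel gripper is mounted at the origin on the work surface. World frame = base frame: x ahead of the robot, y to its left, z up, the work surface at z = 0. Lengths are in mm, angles in rad, forces in N, time in s.
With the tool pointing down it reaches from about 400 to 875 mm from the base axis. Payload 4.4 kg.
Tool frame: the origin (TCP) lies at the very end of the fingers, on their centre line; the grasp point (between the pads) lies 19 mm behind it; y points along the fingers, x is the direction in which the jaws open and shut, and the axes are right-handed (so a half turn about y gives the same grasp; the last joint's range is limited). The gripper opens to 85 mm and grips with 20 to 120 N. Pads are 22 mm wide; open, the fingers measure 114 mm over their backs; the gripper's body (76 mm by 85 mm) begins 54 mm behind the grasp point. The pads swing forward as they close: fully open they stand 13 mm farther back than shut.
Start: joints at [1.228, 0.628, 0.038, 1.517, -0.027, 0.996, -0.02], TCP at [177.659, -625.264, 231.313] pointing down, gripper open.
Joint ranges: [-3.06, 3.06], [-0.37, 2.12], [-1.25, 1.32], [0.18, 2.47], [-1.1, 4.24], [0.23, 1.98], [-2.94, 2.94]. Speed limits (rad/s): [2.57, 2.57, 3.14, 3.14, 3.14, 3.14, 3.14].

INTERFACE

Orientations are given as [roll, pitch, yaw] about the fixed x, y, z axes, in that order (R = Rz(yaw) Ry(pitch) Rx(roll)).
In Python, from cell import ctrl, get_image, nets gives the robot as it stands. The module is installed in compiled form; this text tells all that it offers.
- The arm moves only by the tool step_arm, never from a script. Its argument "moves" is text: rows parted by semicolons, each of 7 numbers parted by spaces: the shift along the tool's x, y, z normalised to -1 to 1, where 1 is 0.05 m, then the turn, a rotation vector about the tool's x, y, z normalised to -1 to 1, where 1 is 0.12 rad, then the opening, from 0 (shut) to 1 (fully open). A call has 1 to 20 rows; each row shifts and turns the commanded pose from where the row before left it, along the tool's axes as they then stand; what a row does not reach is not made up. A row lasts 1/10 s, in which the tool goes at most 50 mm and 8.59 degrees, less where a joint would pass 70% of its speed; a pose out of reach is approached as far as the arm can. A call with a number of a shift or a turn outside -1 to 1 is refused whole. A call with a gripper value outside its range is refused whole. The fingers move at their own pace and stop on an object; the grip force is fixed at half the most. Time passes only in rows, so rows that do not move let the fingers close. It gives the time, the measured TCP pose, the force and the opening at its end, in the units of the state.
- ctrl.read_state(): the state, without advancing time (a new reading comes with each control period).
- get_image(name): name is "scene" or "top" or "wrist"; returns a dict with "color" (400x640x3 uint8, blue, green, red), "vertical_fov" (degrees; the focal length in pixels is half the picture's height over the tangent of half this angle, whatever the lens; pixels are square), "cx", "cy" (the principal point, pixels), "R" (3x3) and "t" (3): a world point X has camera coordinates R X + t; the wrist camera has in their place "T_tool_cam" (4x4, takes a point from camera to tool coordinates, whose origin is the TCP and whose axes are the tool frame's). Camera axes: x right, y down, z forward; pixel columns grow to the right and rows downward; lengths in mm; the calibration is good to about 2 mm. A picture is of the moment at which its call begins: read the wrist's pose just before it. There is no depth.
- ctrl.finish_job(): hands the job in, once; it reports no verdict.
Trained networks look in a picture, given as the dict that the camera call returned (one of the last four; its "shot" number tells which), for a name from the list of things; names that differ only in an ending like _2 or _b are one class to them, and where a whole thing is asked for, a point or a joint stands for the part that bears it (a point fixed in the world has none). Each returns a list of dicts, best first, with "conf" (0 to 1); they miss things now and then, are a little off and sometimes report something else, mostly with a low value. They report only what shows in the picture. A call takes as long as a camera call.
- nets.find_in(picture, target): "position" ([x, y, z] in mm, in world coordinates, good to about 4 mm: the middle of the surface that is visible of it).
- nets.cut_out(picture, target): "pixels" (400x640 bool, what is visible of it).
- nets.place_of(picture, target): "position" ([x, y, z] in mm, in world coordinates, good to about 4 mm: a listed point, or the origin of a listed thing).
The state is a dict: "clock": time; "qpos": joint angles; "qd": joint speeds; "tau": joint torques, N m; "eef_pos": TCP position; "tool_rot": TCP orientation; "force": force on the tool from outside, world axes, zero at the start; "torque": the same for the moment, N m; "width": finger opening in mm.
Only numpy, scipy, OpenCV 4.12 (cv2) and the standard library are available. Lean on these libraries where they do the work, as an engineer would, in place of code of your own. Each camera call takes 0.05 s, during which the arm holds its last target.

TASK

The coupling half is about to go back on this drive. Press the catch of the coupling guard and let the guard spring fully open by itself without touching it, then turn the driven shaft until its keyway faces straight up, ready for the key, and let go. Leave the coupling half, the key, the file and the hammer lying where they are.

Things in the scene. Friction and masses are not known exactly. Their poses are not given: they have to be found in the camera images.
- drive: Fixed drive set. Dark steel base plate 535 (its x, -272 to +262) x 200 (its y) x 16 mm thick. Origin: on the bench (z = 0) below the middle of the guard; x runs along the shaft away from the motor, y points to the guard's hinge side, z up. Yaw varies. Offsets in all these notes are in this frame, mm, (x, y, z).
- motor (a point): Centre of the fixed finned grey motor, (-180, 0, 80), on the shaft line: 118 mm across, x -265 to -92, top at z 139, black terminal box on its +y side to y +90. Its steel coupling hub, 55 mm across, ends at x -58.
- pedestal (a point): Centre of the fixed blue bearing pedestal that carries the shaft, (165, 0, 80): x +92 to +238, round barrel 92 mm across with its top at z 126 (grease nipple to 136), foot 170 mm wide up to z 30.
- guard (a joint): Aluminium sheet hood over the shaft end: x -85 to +85, y -82 to +82, top z 138, sloped shoulders. Hinge angle: 0 = shut, 2.3 rad = fully open, thrown over to +y. Sprung: once freed it swings to 2.3 rad in about a second and stays. Its free edge rises and moves inwards, never beyond y -97. Open, it lies at y +80 to +230, up to z 205; its high edge nearest the shaft is at (y +185, z 187).
- guard_hinge (a point): Middle of the guard's hinge line, (0, +82, 60); the hinge runs along x on top of a low fixed sheet wall (x -85 to +85, y +82, up to z 56).
- catch (a joint): Steel rocking catch that holds the guard shut, pivot along x at (y -90, z 30). 0 rad at rest, stop at 0.28. Pressing its thumb pad down rocks its nose off the guard's tongue: the guard is freed at about 0.19 rad (12 mm down where pressed); the stop comes at 0.28 rad (18 mm). Takes about 2 N to start, 4 N at release, 5 N at the stop, a little more if the fingertip rubs; springs back when let go.
- catch_pad (a point): Where to press the catch's thumb pad, straight down: on its top, (0, -154, 42) at rest. The pad is a level steel plate standing out from the guard's free edge, 40 mm along x, y -100 to -166, 4 mm thick. Free space above it and on its -y side; the hand should stay clear of the guard, whose wall is at y -82.
- shaft (a joint): Angle of the driven shaft: 0 = keyway straight up, positive = keyway tipped towards the catch side (-y), 1.57 = level to -y. Starts between 0.6 and 2.0. No end stops; it turns with a drag of about 0.08 N m and stays where it is left.
- shaft_grip (a point): On the shaft's axis, middle of its plain part, (+55, 0, 80). The shaft is bright steel, 35 mm across, bare from its free end (x -30) to the pedestal (x +92), axis along x, 46 mm clear above the base plate. With the guard open it can be gripped across from above. z axis: the way the keyway faces.
- keyway (a point): Middle of the keyway's mouth on the shaft's surface, 17.5 mm from the axis at x -5; its z axis points straight out of the keyway, its x along the shaft. The keyway is a slot 10 mm wide, 5 mm deep, from the shaft's free end (x -30) to x +20; beyond that the shaft is plain.
- coupling_half: Loose steel coupling half, a ring 68 mm across and 30 mm high with three jaws on top (43 mm in all), standing on the bench on the catch side; bystander. Origin: centre of its underside.
- key: Loose parallel key, a steel bar 50 x 10 x 8 mm lying on the bench on the catch side; bystander. Origin: centre of its underside.
- file: Loose flat file, 325 mm long along its x (-160 to +165), 26 mm thick at the wooden handle, which points to -x; lies on the bench on the catch side; bystander. Origin: on the bench under the blade's root.
- hammer: Loose hammer lying on the bench on the hinge side, along its x, handle to -x; bystander.

How it is judged:
By the outcome, as a careful person would: the job done as asked, in the order asked, and still so for the second after the job is handed in, with the robot touching nothing.
It also fails if it takes over 58 s, if anything falls off the work surface, if the arm or the gripper's body presses on something with over 40 N, if the wrist force passes 120 N, or if a joint passes its speed limit or range.

## Working session

There is one attempt and no reset: what is moved stays moved. The work goes in short steps, Python scripts to look and compute and a tool call to move; the robot and the scene stay as the last step left them, time stands still between calls to the robot, and variables do not carry over. Pictures are saved under pics/ and viewed, and the job is handed in when it is done.

Besides the shell and the picture viewer there is one more tool, called after "Request:" in YAML: its name, and indented under it one key for each argument. step_arm: Moves the arm, as the interface text tells. Scaled input: -1 to 1 covers 0.05 m each way for a shift and 0.12 rad each way for a turn. Its arguments: {"type":"object","properties":{"moves":{"type":"string"}},"required":["moves"]}

```bash
mkdir -p pics
cat > h.py <<'E'
import numpy as np, cv2
from cell import ctrl, get_image, nets
from scipy.spatial.transform import Rotation as Ro
np.set_printoptions(precision=3,suppress=True)
def proj(im,X):
    f=200/np.tan(np.radians(im["vertical_fov"])/2)
    c=np.array(im["R"])@np.array(X)+np.array(im["t"])
    return im["cx"]+f*c[0]/c[2], im["cy"]+f*c[1]/c[2]
def st():
    s=ctrl.read_state(); print(s["clock"],s["eef_pos"],s["tool_rot"],s["force"],s["width"],np.array(s["qpos"])); return s
E
python3 - <<'E'
from h import *
s=st(); print(Ro.from_euler('xyz',s["tool_rot"]).as_matrix())
for n in ["top","scene"]:
    im=get_image(n); cv2.imwrite(f"pics/{n}0.png",im["color"])
    for t in ["drive","motor","pedestal","guard_hinge","catch_pad","shaft_grip","keyway","coupling_half","key","file","hammer"]:
        r=nets.place_of(im,t); print(n,t,[(np.array(q["position"]),round(q["conf"],2)) for q in r[:2]])
print(ctrl.read_state()["clock"])
E
```

```text
0.0 [ 177.482 -624.62   230.387] [-1.571  0.002 -1.294] [ 0.107 -0.559 -0.092] 85.51259813970738 [ 1.228  0.629  0.038  1.518 -0.027  0.996 -0.02 ]
[[ 0.273 -0.001  0.962]
 [-0.962  0.002  0.273]
 [-0.002 -1.    -0.   ]]
top drive [(array([591.7, -55.8,  -1.9]), 0.95)]
top motor [(array([413.6, -77.5,  83. ]), 0.66)]
top pedestal [(array([757.3, -29.8,  77.4]), 0.9)]
top guard_hinge [(array([582.8,  29. ,  59.7]), 0.93)]
top catch_pad [(array([ 615.2, -203.5,   39.1]), 0.82)]
top shaft_grip [(array([593.9, 290.6,  -1.9]), 0.69), (array([582.1,  28.4,  61.2]), 0.42)]
top keyway [(array([413.2, -77.9,  78.7]), 0.5), (array([ 614.7, -203.1,   38.7]), 0.45)]
top coupling_half [(array([ 677.2, -323.3,    1.1]), 0.58), (array([ 587.2, -432. ,    1.5]), 0.43)]
top key [(array([ 565. , -329. ,   -5.8]), 0.62)]
top file [(array([ 586.9, -432.1,    0.6]), 0.55)]
top hammer [(array([594.7, 288.3,   1.1]), 0.94)]
scene drive [(array([593.6, -53.4,  -0.8]), 0.74)]
scene motor [(array([418.3, -79.1,  80.2]), 0.63), (array([751.6, -31.5,  78.6]), 0.2)]
scene pedestal [(array([754.4, -32.4,  81.6]), 0.81)]
scene guard_hinge [(array([581.1,  27.7,  59.5]), 0.81), (array([ 586.9, -430.3,    2.3]), 0.55)]
scene catch_pad []
scene shaft_grip [(array([647. , -45.6,  83.5]), 0.45)]
scene keyway []
scene coupling_half [(array([ 676.9, -318.7,    1.8]), 0.75)]
scene key [(array([ 568. , -331.7,    3.3]), 0.39)]
scene file [(array([ 584.6, -428.6,    2.2]), 0.87)]
scene hammer [(array([595. , 284.8,   0.7]), 0.76)]
1.2
```

View pics/top0.png

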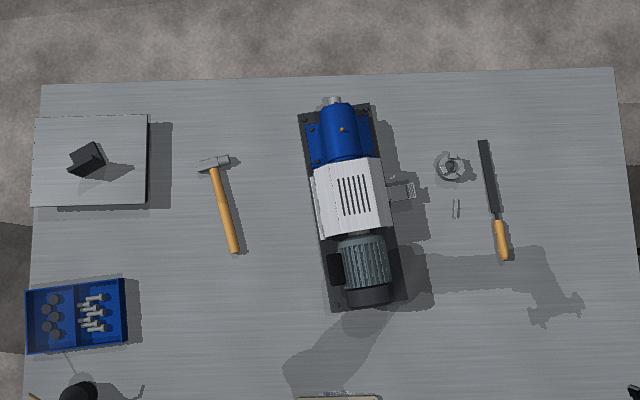

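View pics/scene0.png

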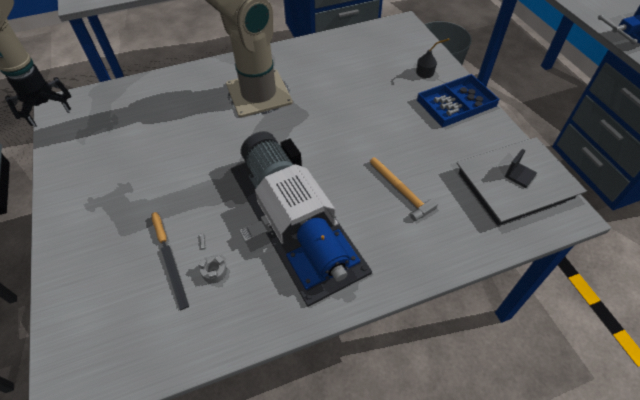

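Run:
```python
from h import *
P={'motor':[(413.6,-77.5),(418.3,-79.1)],'pedestal':[(757.3,-29.8),(754.4,-32.4)],'drive':[(591.7,-55.8),(593.6,-53.4)],'guard_hinge':[(582.8,29),(581.1,27.7)],'catch_pad':[(615.2,-203.5)],'shaft_grip':[(647,-45.6)]}
L={'motor':(-180,0),'pedestal':(165,0),'drive':(0,0),'guard_hinge':(0,82),'catch_pad':(0,-154),'shaft_grip':(55,0)}
from scipy.optimize import least_squares
A=np.array([L[k] for k in P for _ in P[k]],float);B=np.array([p for k in P for p in P[k]],float)
def f(v):
    c,s=np.cos(v[2]),np.sin(v[2]);return A@np.array([[c,s],[-s,c]])+v[:2]-B
r=least_squares(lambda v:f(v).ravel(),[590,-55,0.1],loss='soft_l1',f_scale=3);print(r.x,f(r.x))
```

```text
[593.093 -53.351   0.139] [[ 1.234 -0.82 ]
 [-3.466  0.78 ]
 [-0.802 -0.663]
 [ 2.098  1.937]
 [ 1.393  2.449]
 [-0.507  0.049]
 [-1.081 -1.144]
 [ 0.619  0.156]
 [-0.744 -2.362]
 [ 0.562 -0.122]]
```

The top view shows the shut white guard at about (352,200), the catch pad at (402,190), the ring at (450,165), the key at (457,208) and the file at (495,200). These agree with the networks, and the drive fit is (593, -53), yaw 0.139. Next I'll move above the pad.

```bash
cat >> h.py <<'E'
D=np.array([593.1,-53.4,0]);YAW=0.139
RD=Ro.from_euler('z',YAW)
def w(l): return D+RD.apply(l)
def loc(p): return RD.inv().apply(np.array(p)-D)
def toolR(tilt,flip=False):
    """tool down, jaws across drive: base; see use"""
def plan(p1,R1,n,g,p0=None,R0=None):
    s=ctrl.read_state()
    if p0 is None: p0=np.array(s["eef_pos"]);R0=Ro.from_euler('xyz',s["tool_rot"])
    rv=(R0.inv()*R1).as_rotvec(); rows=[]
    R=R0;p=p0
    for i in range(n):
        pn=p0+(np.array(p1)-p0)*(i+1)/n
        a=R.inv().apply(pn-p)/50; b=rv/n/0.12
        a=np.round(a,3);b=np.round(b,3)
        rows.append(np.r_[a,b]); p=p+R.apply(a*50); R=R*Ro.from_rotvec(b*.12)
    print("; ".join(" ".join(f"{v:g}" for v in r+0.0)+f" {g:g}" for r in rows)); print('max',np.abs(rows).max(),p)
    return p,R
E
python3 - <<'E'
from h import *
R=Ro.from_euler('xyz',[-np.pi/2,0,0.139])
print(w([0,-156,100]))
plan(w([0,-156,100]),R,16,0)
E
```

```text
[ 614.714 -207.895  100.   ]
-0.353 0.164 0.668 0 -0.746 0 0; -0.291 0.164 0.697 0 -0.746 0 0; -0.228 0.165 0.72 0 -0.746 0 0; -0.163 0.164 0.738 0 -0.746 0 0; -0.096 0.164 0.749 0 -0.746 0 0; -0.029 0.164 0.755 0 -0.746 0 0; 0.039 0.164 0.754 0 -0.746 0 0; 0.106 0.164 0.748 0 -0.746 0 0; 0.173 0.165 0.736 0 -0.746 0 0; 0.237 0.164 0.717 0 -0.746 0 0; 0.301 0.164 0.693 0 -0.746 0 0; 0.362 0.164 0.663 0 -0.746 0 0; 0.419 0.164 0.628 0 -0.746 0 0; 0.474 0.165 0.588 0 -0.746 0 0; 0.525 0.164 0.544 0 -0.746 0 0; 0.571 0.164 0.494 0 -0.746 0 0
max 0.755 [ 614.736 -207.918   99.994]
```

Request:
step_arm:
  moves: "-0.353 0.164 0.668 0 -0.746 0 0; -0.291 0.164 0.697 0 -0.746 0 0; -0.228 0.165 0.72 0 -0.746 0 0; -0.163 0.164 0.738 0 -0.746 0 0; -0.096 0.164 0.749 0 -0.746 0 0; -0.029 0.164 0.755 0 -0.746 0 0; 0.039 0.164 0.754 0 -0.746 0 0; 0.106 0.164 0.748 0 -0.746 0 0; 0.173 0.165 0.736 0 -0.746 0 0; 0.237 0.164 0.717 0 -0.746 0 0; 0.301 0.164 0.693 0 -0.746 0 0; 0.362 0.164 0.663 0 -0.746 0 0; 0.419 0.164 0.628 0 -0.746 0 0; 0.474 0.165 0.588 0 -0.746 0 0; 0.525 0.164 0.544 0 -0.746 0 0; 0.571 0.164 0.494 0 -0.746 0 0; 0 0 0 0 0 0 0; 0 0 0 0 0 0 0"

```text
clock: 3.0
eef_pos: [615.0, -206.7, 99.5]
tool_rot: [-1.57, 0.0, 0.14]
force: [-0.2, -1.0, -0.5]
width: 0.2
```

Run:
```python
from h import *
s=st(); print(loc(s["eef_pos"]))
im=get_image("wrist"); T=np.array(im["T_tool_cam"]); print(T)
c=im["color"]; cv2.imwrite("pics/w1.png",c)
for t in ["catch_pad","key","coupling_half"]:
    print(t,[(np.array(q["position"]),loc(q["position"]),round(q["conf"],2)) for q in nets.place_of(im,t)[:2]])
im=get_image("top"); 
for t in ["catch_pad","drive"]:
    print(t,[(np.array(q["position"]),loc(q["position"]),round(q["conf"],2)) for q in nets.place_of(im,t)[:2]])
plan(w([0,-156,48]),Ro.from_euler('xyz',[-np.pi/2,0,0.139]),3,0)
```

```text
3.0 [ 615.046 -206.74    99.503] [-1.57  0.    0.14] [-0.161 -1.047 -0.523] 0.23750717668117716 [ 0.454  0.795 -0.296  1.624  0.304  0.768  0.162]
[   0.489 -154.901   99.503]
[[   1.      -0.      -0.      -1.224]
 [   0.      -0.279    0.96  -142.495]
 [  -0.      -0.96    -0.279   70.011]
 [   0.       0.       0.       1.   ]]
catch_pad []
key []
coupling_half []
catch_pad [(array([ 613.1, -205.2,   39.6]), array([  -1.225, -153.107,   39.6  ]), 0.83)]
drive [(array([594.1, -55.4,  -1.5]), array([ 0.713, -2.119, -1.5  ]), 0.77), (array([410.8, -77. ,  80.4]), array([-183.812,    1.886,   80.4  ]), 0.71)]
0.004 0.349 0.007 0.002 -0.006 0 0; 0.004 0.349 0.007 0.002 -0.006 0 0; 0.004 0.348 0.007 0.002 -0.006 0 0
max 0.349 [ 614.732 -207.902   48.018]
```

View pics/w1.png

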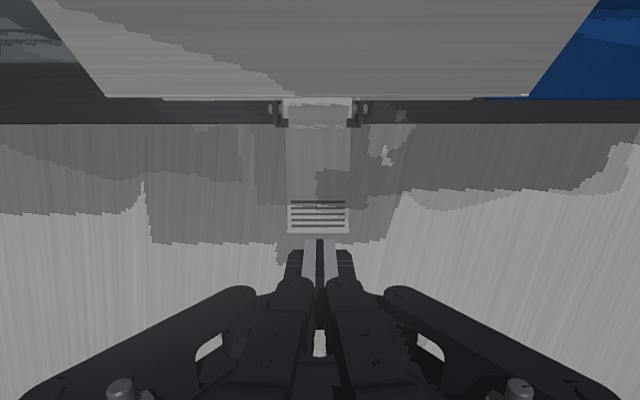

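The wrist camera's side of the hand faces the guard. I'll lean the hand back 0.25 rad for clearance, so the outer finger edge lands at about y -154.

Run:
```python
from h import *
R=RD*Ro.from_euler('x',0.25)*Ro.from_euler('x',-np.pi/2)
p,R=plan(w([0,-144,53]),R,5,0)
plan(w([0,-144,43]),R,3,0,p,R)
```

```text
0.002 0.189 0.052 0.418 -0.004 0.001 0; 0.002 0.192 0.043 0.418 -0.004 0.001 0; 0.003 0.193 0.033 0.418 -0.004 0.001 0; 0.002 0.195 0.023 0.418 -0.004 0.001 0; 0.003 0.196 0.014 0.418 -0.004 0.001 0
max 0.418 [ 613.075 -196.002   53.013]
0 0.065 -0.017 0 0 0 0; 0 0.064 -0.016 0 0 0 0; 0 0.065 -0.017 0 0 0 0
max 0.065 [ 613.076 -196.022   42.996]
```

Request:
step_arm:
  moves: "0.002 0.189 0.052 0.418 -0.004 0.001 0; 0.002 0.192 0.043 0.418 -0.004 0.001 0; 0.003 0.193 0.033 0.418 -0.004 0.001 0; 0.002 0.195 0.023 0.418 -0.004 0.001 0; 0.003 0.196 0.014 0.418 -0.004 0.001 0; 0 0 0 0 0 0 0"

```text
clock: 3.95
eef_pos: [611.8, -197.6, 50.7]
tool_rot: [-1.319, 0.003, 0.137]
force: [-0.4, -1.2, -0.6]
width: -0.0
```

Request:
step_arm:
  moves: "0 0.065 -0.017 0 0 0 0; 0 0.064 -0.016 0 0 0 0; 0 0.065 -0.017 0 0 0 0; 0 0 0 0 0 0 0"

```text
clock: 4.35
eef_pos: [614.0, -194.3, 43.1]
tool_rot: [-1.321, -0.001, 0.142]
force: [-0.5, 0.2, 1.5]
width: 0.5
```

Run:
```python
from h import *
s=st();print(loc(s["eef_pos"]))
im=get_image("wrist"); cv2.imwrite("pics/w2.png",im["color"])
```

```text
4.35 [ 613.975 -194.3     43.062] [-1.321 -0.001  0.142] [-0.467  0.159  1.495] 0.476947650683736 [ 0.622  0.953 -0.443  1.532  0.183  0.833  0.343]
[   1.151 -142.434   43.062]
```

View pics/w2.png

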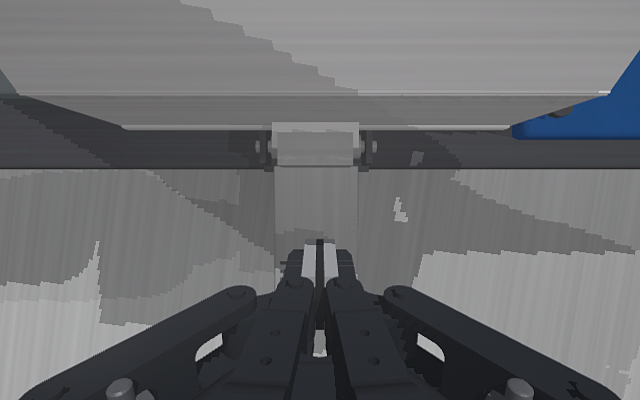

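The fingertips are centred on the pad, which spans columns 275–358, and the 1.5 N reading means contact. Next I'll press 14 mm.

Request:
step_arm:
  moves: "0 0.068 -0.017 0 0 0 0; 0 0.068 -0.017 0 0 0 0; 0 0.068 -0.017 0 0 0 0; 0 0.068 -0.017 0 0 0 0; 0 0 0 0 0 0 0"

```text
clock: 4.9
eef_pos: [614.1, -195.2, 28.5]
tool_rot: [-1.321, -0.001, 0.14]
force: [1.9, -1.8, 5.8]
width: 0.3
```

Run:
```python
from h import *
s=st();print(loc(s["eef_pos"]))
im=get_image("scene"); cv2.imwrite("pics/s3.png",im["color"])
```

```text
4.9 [ 614.066 -195.204   28.465] [-1.321 -0.001  0.14 ] [ 1.941 -1.816  5.829] 0.2874049914333546 [ 0.621  0.973 -0.438  1.533  0.189  0.811  0.343]
[   1.117 -143.342   28.465]
```

View pics/s3.png

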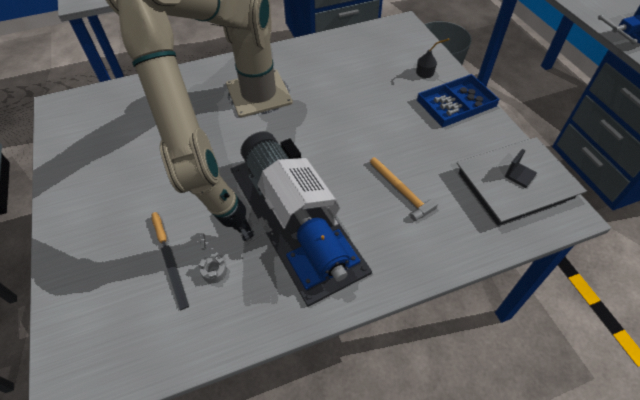

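The guard seems to be lifting, its slotted top having shifted to (307,178). I'll hold the press while it swings.

Request:
step_arm:
  moves: "0 0 0 0 0 0 0; 0 0 0 0 0 0 0; 0 0 0 0 0 0 0; 0 0 0 0 0 0 0; 0 0 0 0 0 0 0; 0 0 0 0 0 0 0; 0 0 0 0 0 0 0; 0 0 0 0 0 0 0; 0 0 0 0 0 0 0; 0 0 0 0 0 0 0; 0 0 0 0 0 0 0; 0 0 0 0 0 0 0"

```text
clock: 6.15
eef_pos: [613.9, -195.2, 28.8]
tool_rot: [-1.321, -0.001, 0.14]
force: [4.4, -4.0, 4.4]
width: 0.0
```

Run:
```python
from h import *
s=st();print(loc(s["eef_pos"]))
im=get_image("scene"); cv2.imwrite("pics/s4.png",im["color"])
for n in ["scene","top","wrist"]:
    im=get_image(n); cv2.imwrite(f"pics/{n}4.png",im["color"])
    for t in ["keyway","shaft_grip","pedestal","guard_hinge"]:
        print(n,t,[(loc(q["position"]),round(q["conf"],2)) for q in nets.place_of(im,t)[:2]])
```

```text
6.15 [ 613.943 -195.181   28.766] [-1.321 -0.001  0.14 ] [ 4.38  -4.001  4.374] 0.006709198427515004 [ 0.621  0.972 -0.438  1.534  0.189  0.812  0.343]
[   0.998 -143.301   28.766]
scene keyway [(array([-11.721, -10.881,  96.5  ]), 0.64)]
scene shaft_grip [(array([50.684,  0.684, 80.6  ]), 0.68)]
scene pedestal [(array([162.8 ,   1.66,  79.7 ]), 0.86)]
scene guard_hinge [(array([-0.83, 81.4 , 59.  ]), 0.8), (array([-179.712,    2.322,   79.5  ]), 0.22)]
top keyway [(array([ -9.088, -11.552,  96.3  ]), 0.8)]
top shaft_grip [(array([58.204,  1.753, 80.3  ]), 0.59)]
top pedestal [(array([162.61 ,  -1.141,  78.5  ]), 0.97)]
top guard_hinge [(array([-2.062, 87.025, 58.9  ]), 0.86)]
wrist keyway []
wrist shaft_grip []
wrist pedestal []
wrist guard_hinge []
```

View pics/s4.png

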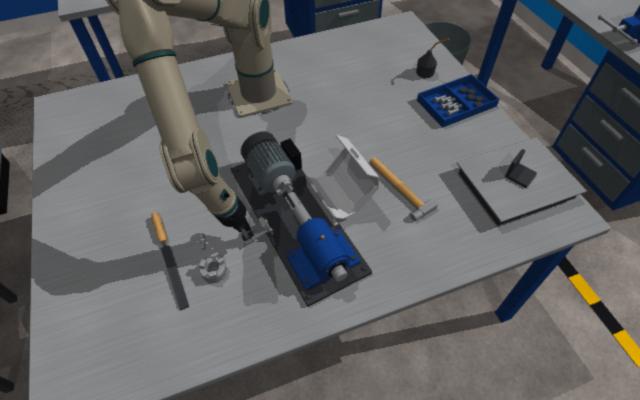

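View pics/wrist4.png

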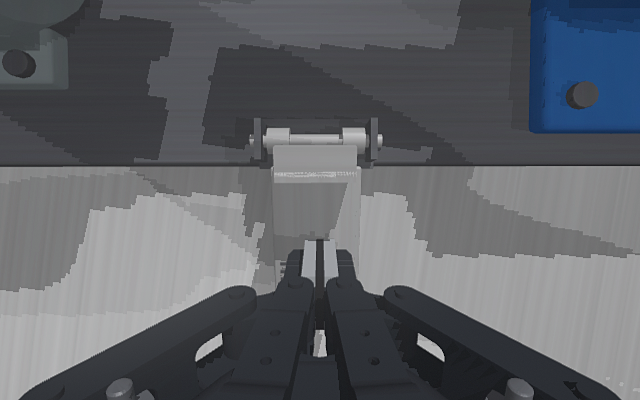

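The guard has sprung fully open and lies beyond the shaft, around (345,160)–(340,213). The keyway estimate is about 0.6 rad. Next I'll release the catch and go to a hover above the shaft with the jaws across it.

```bash
cat >> h.py <<'E'
def grip(phi,back,x=45,yz=(0,80)):
    """lean phi towards -y; TCP 'back' mm above axis along hand"""
    u=np.array([0,-np.sin(phi),np.cos(phi)])
    B=np.column_stack([[0,1,0],[0,0,-1],[-1,0,0]])
    R=RD*Ro.from_euler('x',phi)*Ro.from_matrix(B)
    return w(np.array([x,yz[0],yz[1]])+back*u),R
E
python3 - <<'E'
from h import *
s=ctrl.read_state();R=Ro.from_euler('xyz',s["tool_rot"])
p=np.array(s["eef_pos"])
p,R=plan(w([0,-150,130]),R,4,0,p,R)
q,R1=grip(0.4,120)
print(R1.as_matrix(),R1.apply([0,1,0]))
plan(q,R1,16,0.75,p,R)
E
```

```text
-0.005 -0.499 0.093 0 0 0 0; -0.004 -0.498 0.093 0 0 0 0; -0.005 -0.499 0.093 0 0 0 0; -0.005 -0.498 0.093 0 0 0 0
max 0.499 [ 613.864 -201.945  129.993]
[[-0.128 -0.054 -0.99 ]
 [ 0.912  0.386 -0.139]
 [ 0.389 -0.921 -0.   ]] [-0.054  0.386 -0.921]
0.057 -0.041 0.144 0.061 -0.816 -0.061 0.75; 0.07 -0.04 0.138 0.061 -0.816 -0.061 0.75; 0.084 -0.039 0.13 0.061 -0.816 -0.061 0.75; 0.097 -0.036 0.122 0.061 -0.816 -0.061 0.75; 0.108 -0.035 0.112 0.061 -0.816 -0.061 0.75; 0.119 -0.034 0.101 0.061 -0.816 -0.061 0.75; 0.129 -0.032 0.09 0.061 -0.816 -0.061 0.75; 0.137 -0.03 0.076 0.061 -0.816 -0.061 0.75; 0.144 -0.029 0.063 0.061 -0.816 -0.061 0.75; 0.15 -0.027 0.049 0.061 -0.816 -0.061 0.75; 0.154 -0.026 0.034 0.061 -0.816 -0.061 0.75; 0.157 -0.025 0.019 0.061 -0.816 -0.061 0.75; 0.158 -0.023 0.004 0.061 -0.816 -0.061 0.75; 0.158 -0.022 -0.012 0.061 -0.816 -0.061 0.75; 0.156 -0.021 -0.026 0.061 -0.816 -0.061 0.75; 0.153 -0.021 -0.042 0.061 -0.816 -0.061 0.75
max 0.816 [644.139 -93.438 190.556]
```

Request:
step_arm:
  moves: "-0.005 -0.499 0.093 0 0 0 0; -0.004 -0.498 0.093 0 0 0 0; -0.005 -0.499 0.093 0 0 0 0; -0.005 -0.498 0.093 0 0 0 0"

```text
clock: 7.35
eef_pos: [610.6, -199.7, 129.2]
tool_rot: [-1.316, 0.006, 0.143]
force: [-0.2, 1.0, 0.1]
width: -0.2
```

Request:
step_arm:
  moves: "0.057 -0.041 0.144 0.061 -0.816 -0.061 0.75; 0.07 -0.04 0.138 0.061 -0.816 -0.061 0.75; 0.084 -0.039 0.13 0.061 -0.816 -0.061 0.75; 0.097 -0.036 0.122 0.061 -0.816 -0.061 0.75; 0.108 -0.035 0.112 0.061 -0.816 -0.061 0.75; 0.119 -0.034 0.101 0.061 -0.816 -0.061 0.75; 0.129 -0.032 0.09 0.061 -0.816 -0.061 0.75; 0.137 -0.03 0.076 0.061 -0.816 -0.061 0.75; 0.144 -0.029 0.063 0.061 -0.816 -0.061 0.75; 0.15 -0.027 0.049 0.061 -0.816 -0.061 0.75; 0.154 -0.026 0.034 0.061 -0.816 -0.061 0.75; 0.157 -0.025 0.019 0.061 -0.816 -0.061 0.75; 0.158 -0.023 0.004 0.061 -0.816 -0.061 0.75; 0.158 -0.022 -0.012 0.061 -0.816 -0.061 0.75; 0.156 -0.021 -0.026 0.061 -0.816 -0.061 0.75; 0.153 -0.021 -0.042 0.061 -0.816 -0.061 0.75; 0 0 0 0 0 0 0.75; 0 0 0 0 0 0 0.75"

```text
clock: 9.15
eef_pos: [642.1, -92.5, 189.2]
tool_rot: [-1.566, -0.401, 1.709]
force: [0.4, -0.8, -0.8]
width: 63.7
```

Run:
```python
from h import *
s=st();print(loc(s["eef_pos"]), loc(grip(0.4,120)[0]), (Ro.from_euler('xyz',s["tool_rot"]).inv()*grip(.4,120)[1]).as_rotvec())
for n in ["wrist","top","scene"]:
    im=get_image(n); cv2.imwrite(f"pics/{n}5.png",im["color"])
    for t in ["keyway","shaft_grip"]:
        print(n,t,[(loc(q["position"]),round(q["conf"],2)) for q in nets.place_of(im,t)[:2]])
```

```text
9.15 [642.129 -92.492 189.216] [-1.566 -0.401  1.709] [ 0.352 -0.777 -0.765] 63.715042109584495 [ 0.765  0.962 -0.992  1.407  0.393  1.18   1.555]
[ 43.14  -45.508 189.216] [ 45.    -46.73  190.527] [-0.005 -0.001  0.001]
wrist keyway [(array([ -5.495, -11.853,  97.5  ]), 0.9)]
wrist shaft_grip [(array([50.294, -1.382, 78.8  ]), 0.69)]
top keyway [(array([ -9.894, -11.54 ,  96.8  ]), 0.82)]
top shaft_grip [(array([56.58,  0.97, 80.6 ]), 0.76)]
scene keyway []
scene shaft_grip [(array([52.522,  0.831, 80.2  ]), 0.8)]
```

View pics/wrist5.png

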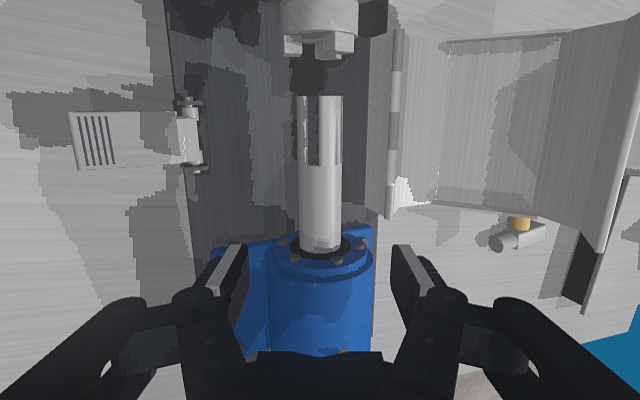

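View pics/scene5.png

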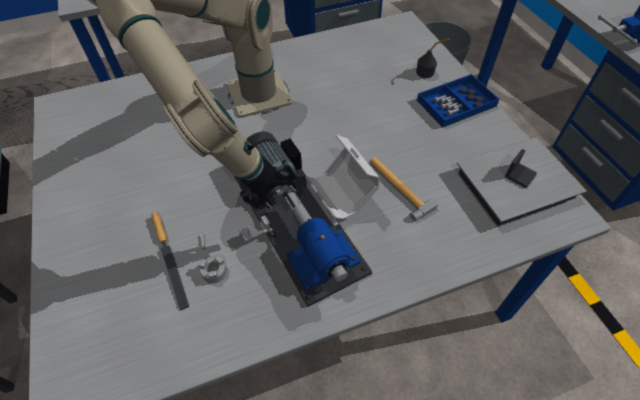

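The wrist view shows the shaft with the keyway a little left of its centre, at about (308–320, 95–165). I'll overlay model lines to measure the angle.

```bash
cat >> h.py <<'E'
def wcam(im,s):
    T=np.array(im["T_tool_cam"]);M=np.eye(4);M[:3,:3]=Ro.from_euler('xyz',s["tool_rot"]).as_matrix();M[:3,3]=s["eef_pos"]
    C=np.linalg.inv(M@T); im["R"]=C[:3,:3];im["t"]=C[:3,3]
def ring(a,rad=17.5,y0=0,z0=80,x=0): return w([x,y0-rad*np.sin(a),z0+rad*np.cos(a)])
def overlay(im,name,a,y0=0,z0=80,box=(220,60,440,280)):
    k=4;c=cv2.resize(im["color"],None,fx=k,fy=k,interpolation=cv2.INTER_CUBIC)
    h=np.arcsin(5/17.5)
    for aa,col in [(a-h,(0,0,255)),(a+h,(0,0,255))]:
        P=[proj(im,ring(aa,17.5,y0,z0,x)) for x in (-30,20)]
        cv2.line(c,*[tuple(int((v+.5)*k) for v in p) for p in P],col,1)
    for x in (-30,20,90):
        pts=np.array([[ (v+.5)*k for v in proj(im,ring(t,17.5,y0,z0,x))] for t in np.linspace(-1.57,1.57,40)],int)
        cv2.polylines(c,[pts],False,(0,255,0),1)
    x0,y0_,x1,y1=[v*k for v in box]; cv2.imwrite(name,cv2.resize(c[y0_:y1,x0:x1],(600,600*(y1-y0_)//(x1-x0))))
E
python3 - <<'E'
from h import *
s=ctrl.read_state();im=get_image("wrist");wcam(im,s)
cv2.imwrite("pics/w6.png",im["color"])
overlay(im,"pics/o6.png",0.62,box=(260,80,380,200))
c=im["color"].astype(int).sum(2)//3
for r in (105,120,135,150,160,180,200,215): print(r,c[r,288:350])
E
```

```text
105 [ 98  97  91  89  60  66  67  66  64  79  94  98 102 107 111 109 108 109
 132 112  91  67  70  71  72  70  72  72  72  61  55  86 110 126 139 155
 168 168 169 172 174 176 184 186 189 182 183 179 175 168 167 167 172 149
 105 143  64  75  76  74  74  74]
120 [ 86  86  86  79  78  51  56  55  54  73  92  99 102 105 110 110 146 164
 179 103  89  67  71  72  72  73  72  72  73  71  55  85 111 125 140 156
 168 168 170 171 173 175 185 192 195 197 195 193 184 155 170 178 184 137
 105 124  67  76  75  75  74  76]
135 [ 86  85  85  78  79  78  60  55  55  55  84  97 102 106 110 109 107 111
 157 106 103  66  71  73  72  72  73  73  72  72  62  84 111 126 140 156
 169 168 168 170 173 175 186 194 200 203 201 195 167 141 164 182 182 124
 123  98  72  76  76  74  77  78]
150 [ 84  87  84  78  79  52  57  57  55  57  91  95 103 106 108 107 110 158
 175 103 114  65  72  72  72  72  72  72  63  62  61  77 112 125 140 156
 168 168 169 171 173 175 186 195 205 209 205 180 153 131 159 181 173 114
 152  65  75  77  76  78  78  79]
160 [ 85  86  85  85  77  78  78  81  78  77  84  91 103 104 109 111 108
[... 255 characters left out ...]
12 114
 114 115 117 117 118 122 123 127 132 136 139 142 143 146 150 153 155 155
 158 160 161 167 174 180 184 189 195 199 201 192 183 175 174 174 176 177
  81  65  71  72  72  73  73  74]
200 [ 76  78  78  78  77  77  78  78  79  76  77  83  94  98 103 106 111 113
 114 114 116 116 117 121 124 127 130 136 138 142 143 144 150 151 154 155
 159 161 161 167 173 179 183 189 193 198 199 189 181 174 174 175 175 172
  81  92  94  95  97  99  92  93]
215 [ 54  59  60  58  61  80  79  80  78  77  77  78  92  97 103 105 109 113
 114 115 115 117 117 120 124 127 129 134 138 141 143 145 149 152 154 155
 159 161 162 166 172 177 182 185 191 195 194 187 179 175 175 174 173 148
  83  91  92  93  95  96  94  94]
```

View pics/o6.png

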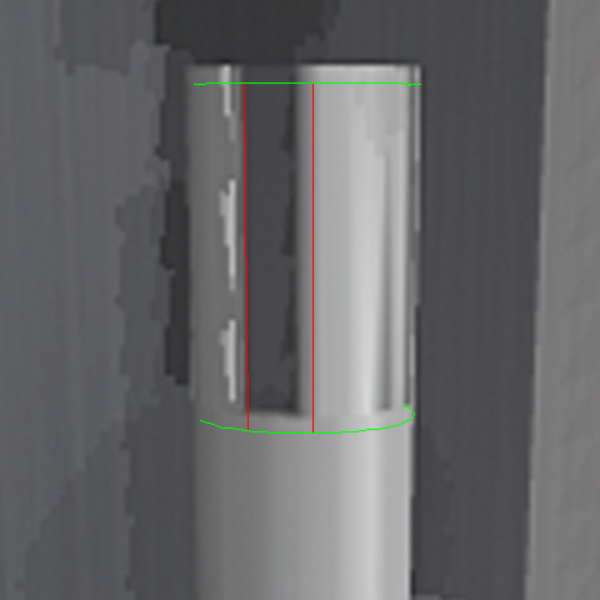

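The keyway walls sit at columns 306.5 and 319 with the shaft centred on about 319.5. That puts the keyway angle at about 0.65–0.7. Next I'll descend 140 mm along the tool.

Request:
step_arm:
  moves: "-0.015 0.3 0 0 0 0 0.75; -0.015 0.3 0 0 0 0 0.75; 0 0.3 0 0 0 0 0.75; 0 0.3 0 0 0 0 0.75; 0 0.3 0 0 0 0 0.75; 0 0.3 0 0 0 0 0.75; 0 0.3 0 0 0 0 0.75; 0 0.3 0 0 0 0 0.75; 0 0.2 0 0 0 0 0.75; 0 0.2 0 0 0 0 0.75; 0 0 0 0 0 0 0.75; 0 0 0 0 0 0 0.75"

```text
clock: 10.85
eef_pos: [636.6, -40.5, 61.1]
tool_rot: [-1.571, -0.4, 1.711]
force: [0.4, -0.1, 0.1]
width: 63.6
```

Run:
```python
from h import *
s=st();print(loc(s["eef_pos"]))
im=get_image("wrist"); cv2.imwrite("pics/w7.png",im["color"])
```

```text
10.85 [636.563 -40.487  61.059] [-1.571 -0.4    1.711] [ 0.448 -0.054  0.105] 63.57986000536492 [ 0.686  1.083 -0.908  1.547  0.49   0.915  1.476]
[44.833  6.766 61.059]
```

View pics/w7.png

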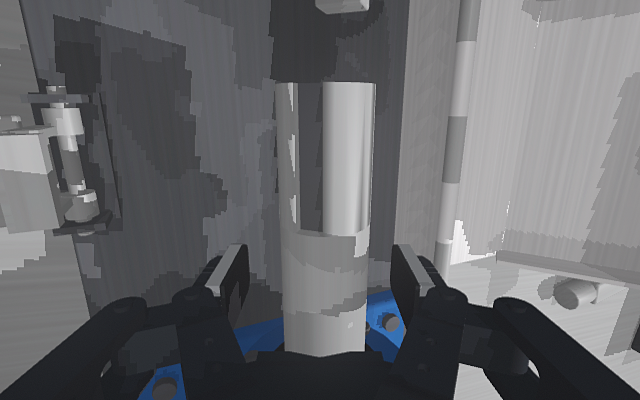

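The fingers straddle the shaft. I'll refine the keyway angle from this closer view.

Run:
```python
from h import *
s=ctrl.read_state();im=get_image("wrist");wcam(im,s);print(im["cx"])
c=im["color"].astype(int).sum(2)//3
for r in (110,150,190,220): print(r,c[r,270:380])
for yy in (0,-1):
  for a in (0.6,0.7): print(yy,a,[[round(proj(im,ring(t,17.5,yy,80,x))[0],1) for t in (a+.29,a-.29)]+[round(proj(im,ring(.4+q,17.5,yy,80,x))[0],1) for q in (1.45,1.4,1.35,-1.35,-1.4,-1.45)] for x in (-20,0)], proj(im,ring(.6,17.5,0,80,0))[1],proj(im,ring(.6,17.5,0,80,-20))[1])
```

```text
319.3817752133448
110 [100  99 100  68  70  73  98 100 104 106 107 108 110 113 116 115 114 114
 115 115 112 111 113 136 112 116 118 118  94  69  74  74  74  73  74  74
  75  75  75  74  75  74  75  75  76  75  75  66  67  67  67  65  67 105
 109 115 122 128 134 139 146 152 158 163 169 172 172 173 174 176 176 177
 177 179 180 180 182 184 187 187 188 189 191 191 192 193 194 193 192 190
 188 188 187 184 172 179 181 183 184 186 190 167 136 111 163  67  77  78
  79  80]
150 [ 93  94  94  88  57  60  60  83 103 104 108 108 108 111 114 116 116 114
 113 115 157 161 168 178 183 104 115 119 120  82  73  75  75  76  76  76
  75  76  76  77  77  77  77  77  77  77  78  78  67  69  69  67  70 107
 111 117 124 129 137 143 149 154 161 165 171 172 172 173 174 175 176 176
 178 178 180 181 183 186 189 192 194 195 196 196 197 198 197 195 194 193
 189 178 167 158 170 180 186 187 188 181 150 120 131 113  82  86  87  88
  88  87]
190 [ 94  94  93  88  87  56  59  59  63 103 103 106 108 109 110 113 113 115
 115 114 114 116 114 113 114 113 116 117 119 122  68  74  75  75  76  76
  76  76  76  76  77  76  77
[... 1439 characters left out ...]
[[np.float64(296.5), np.float64(327.9), np.float64(273.1), np.float64(273.2), np.float64(273.3), np.float64(371.7), np.float64(371.8), np.float64(371.8)], [np.float64(297.7), np.float64(327.4), np.float64(275.2), np.float64(275.3), np.float64(275.4), np.float64(369.2), np.float64(369.4), np.float64(369.4)]] 185.32378622323023 122.78044011785185
-1 0.7 [[np.float64(292.0), np.float64(322.2), np.float64(273.1), np.float64(273.2), np.float64(273.3), np.float64(371.7), np.float64(371.8), np.float64(371.8)], [np.float64(293.3), np.float64(322.1), np.float64(275.2), np.float64(275.3), np.float64(275.4), np.float64(369.2), np.float64(369.4), np.float64(369.4)]] 185.32378622323023 122.78044011785185
```

Both keyway edges fit 0.74 rad. Next I'll centre by 1 mm and grip.

Request:
step_arm:
  moves: "0.02 0 0 0 0 0 0.75; 0 0 0 0 0 0 0; 0 0 0 0 0 0 0; 0 0 0 0 0 0 0; 0 0 0 0 0 0 0; 0 0 0 0 0 0 0; 0 0 0 0 0 0 0; 0 0 0 0 0 0 0"

```text
clock: 11.75
eef_pos: [636.2, -38.9, 62.2]
tool_rot: [-1.571, -0.401, 1.711]
force: [-0.6, 0.7, 5.1]
width: 33.5
```

Request:
step_arm:
  moves: "-0.037 -0.002 0 0 0 0.77 0; -0.037 -0.002 0 0 0 0.77 0; -0.037 -0.002 0 0 0 0.77 0; -0.037 -0.002 0 0 0 0.77 0; -0.037 -0.002 0 0 0 0.77 0; -0.037 -0.002 0 0 0 0.77 0; -0.037 -0.002 0 0 0 0.77 0; -0.037 -0.002 0 0 0 0.77 0; 0 0 0 0 0 0 0; 0 0 0 0 0 0 0"

```text
clock: 12.75
eef_pos: [637.9, -52.9, 61.8]
tool_rot: [-1.569, 0.341, 1.714]
force: [-3.5, 1.3, 8.5]
width: 33.1
```

Run:
```python
from h import *
s=st();print(loc(s["eef_pos"]))
im=get_image("wrist");wcam(im,s); cv2.imwrite("pics/w8.png",im["color"])
c=im["color"].astype(int).sum(2)//3
for r in (110,122,150,185,220): print(r,c[r,270:380])
lean=0.4-0.74
for a in (0,0.1): print(a,[[round(proj(im,ring(t,17.5,0,80,x))[0],1) for t in (a+.29,a-.29)]+[round(proj(im,ring(lean+q,17.5,0,80,x))[0],1) for q in (1.45,1.4,1.35,-1.35,-1.4,-1.45)] for x in (-20,0)], proj(im,ring(0,17.5,0,80,0))[1],proj(im,ring(0,17.5,0,80,-20))[1])
```

```text
12.75 [637.874 -52.859  61.803] [-1.569  0.341  1.714] [-3.51   1.339  8.452] 33.101679264197536 [ 0.097  0.868 -0.407  1.718  0.921  0.86   0.823]
[44.417 -5.667 61.803]
110 [ 86 114 127 142 143 146 149 155 159 164 167 167 165 165 163 163 160 160
 158 159 161 162 163 166 110  94  99 112 112 119 119 119 119 118 118 119
 119 120 119  88  93  93  93  94  94  93  94  93  94 121 132 141 151 161
 170 180 188 196 204 212 219 223 221 219 217 217 215 213 212 211 209 208
 206 204 203 202 201 201 199 198 198 197 196 194 193 188 186 184 182 181
 180 178 176 174 175 176 163 138 119 166  75  84  84  85  85  84  84  84
  84  83]
122 [ 84  96 128 129 131 135 137 142 146 151 157 167 166 165 165 163 162 159
 158 159 162 164 164 166 129  93 112 120 119 119 119 119 119 119 120 119
 121 121  89  94  93  94  94  95  94  94  95  93  94 123 132 142 152 162
 172 181 189 197 205 214 222 223 222 220 218 217 209 209 208 206 205 203
 202 200 199 197 197 197 194 195 194 193 192 190 190 187 186 184 182 181
 180 179 177 176 176 177 152 128 134 115  82  86  87  85  86  86  85  85
  85  84]
150 [ 84  85 101 128 128 
[... 1330 characters left out ...]

0 [[np.float64(287.8), np.float64(317.2), np.float64(271.0), np.float64(271.0), np.float64(271.2), np.float64(368.8), np.float64(369.0), np.float64(369.0)], [np.float64(289.1), np.float64(317.0), np.float64(273.0), np.float64(273.0), np.float64(273.1), np.float64(366.3), np.float64(366.5), np.float64(366.5)]] 186.48010626530603 124.62062199631264
0.1 [[np.float64(283.9), np.float64(311.6), np.float64(271.0), np.float64(271.0), np.float64(271.2), np.float64(368.8), np.float64(369.0), np.float64(369.0)], [np.float64(285.4), np.float64(311.7), np.float64(273.0), np.float64(273.0), np.float64(273.1), np.float64(366.3), np.float64(366.5), np.float64(366.5)]] 186.48010626530603 124.62062199631264
```

View pics/w8.png

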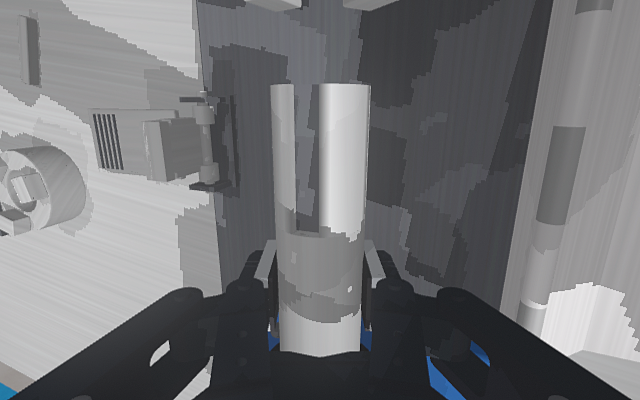

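The keyway turned with the grip without slipping, with its right edge at column 318.5. The estimate is about -0.02…0 rad. Next I'll release, back off along the tool, and check.

Request:
step_arm:
  moves: "0 0 0 0 0 0 0.75; 0 0 0 0 0 0 0.75; 0 0 0 0 0 0 0.75; 0 0 0 0 0 0 0.75; 0 0 0 0 0 0 0.75; 0 0 0 0 0 0 0.75; 0 0 0 0 0 0 0.75"

```text
clock: 13.5
eef_pos: [638.2, -53.9, 60.9]
tool_rot: [-1.57, 0.339, 1.711]
force: [0.6, -0.6, 0.3]
width: 64.3
```

Request:
step_arm:
  moves: "0 -0.2 0 0 0 0 0.75; 0 -0.3 0 0 0 0 0.75; 0 -0.3 0 0 0 0 0.75; 0 -0.3 0 0 0 0 0.75; 0 -0.3 0 0 0 0 0.75; 0 -0.3 0 0 0 0 0.75; 0 -0.3 0 0 0 0 0.75; 0 -0.3 0 0 0 0 0.75; 0 -0.2 0 0 0 0 0.75; 0 0 0 0 0 0 0.75"

```text
clock: 14.5
eef_pos: [633.3, -11.6, 180.5]
tool_rot: [-1.573, 0.339, 1.711]
force: [0.9, 0.3, 0.5]
width: 64.4
```

Run:
```python
from h import *
s=st();print(loc(s["eef_pos"]))
p,R=grip(0,120,30); plan(p,R,5,0.75)
```

```text
14.5 [633.312 -11.649 180.522] [-1.573  0.339  1.711] [0.898 0.324 0.545] 64.41104143943971 [ 0.085  0.715 -0.497  1.652  0.771  1.056  0.931]
[ 45.608  35.777 180.522]
-0.161 -0.026 0.063 0.004 0.002 -0.565 0.75; -0.158 -0.037 0.062 0.004 0.002 -0.565 0.75; -0.156 -0.048 0.062 0.004 0.002 -0.565 0.75; -0.153 -0.058 0.063 0.004 0.002 -0.565 0.75; -0.148 -0.068 0.062 0.004 0.002 -0.565 0.75
max 0.565 [622.83  -49.256 200.018]
```

Request:
step_arm:
  moves: "-0.161 -0.026 0.063 0.004 0.002 -0.565 0.75; -0.158 -0.037 0.062 0.004 0.002 -0.565 0.75; -0.156 -0.048 0.062 0.004 0.002 -0.565 0.75; -0.153 -0.058 0.063 0.004 0.002 -0.565 0.75; -0.148 -0.068 0.062 0.004 0.002 -0.565 0.75; 0 0 0 0 0 0 0.75; 0 0 0 0 0 0 0.75"

```text
clock: 15.2
eef_pos: [621.5, -50.8, 197.6]
tool_rot: [-1.567, 0.001, 1.708]
force: [0.0, 0.1, -0.7]
width: 64.1
```

Run:
```python
from h import *
s=st();print(loc(s["eef_pos"]))
im=get_image("wrist");wcam(im,s); cv2.imwrite("pics/w9.png",im["color"])
for t in ["keyway","shaft_grip"]:
    print(t,[(loc(q["position"]),round(q["conf"],2)) for q in nets.place_of(im,t)[:2]])
c=im["color"].astype(int).sum(2)//3
for r in (110,130,150,170): print(r,c[r,290:350])
for a in (0,): print(a,[[round(proj(im,ring(t,17.5,0,80,x))[0],1) for t in (a+.29,a-.29)]+[round(proj(im,ring(q,17.5,0,80,x))[0],1) for q in (1.45,1.4,1.35,-1.35,-1.4,-1.45)] for x in (-20,0,15)], [proj(im,ring(0,17.5,0,80,x))[1] for x in(-20,0,15)])
overlay(im,"pics/o9.png",0.0,box=(260,60,380,180))
im=get_image("top"); cv2.imwrite("pics/top9.png",im["color"])
for t in ["keyway","shaft_grip","coupling_half","key","file","hammer"]:
    print(t,[(np.array(q["position"]),loc(q["position"]),round(q["conf"],2)) for q in nets.place_of(im,t)[:2]])
```

```text
15.2 [621.549 -50.759 197.626] [-1.567  0.001  1.708] [ 0.046  0.079 -0.725] 64.11054597942159 [ 0.437  0.712 -0.688  1.615  0.513  1.007  1.294]
[ 28.541  -1.326 197.626]
keyway [(array([ -6.932,   0.97 , 101.5  ]), 0.79)]
shaft_grip [(array([50.731, -1.14 , 78.1  ]), 0.6)]
110 [83 83 82 84 83 84 84 83 81 82 86 86 83 83 85 85 86 83 83 85 87 84 87 86
 83 84 84 85 77 77 78 78 53 55 53 55 56 55 58 56 56 55 55 55 55 55 54 58
 55 55 56 55 54 56 57 55 55 55 54 54]
130 [ 85  84  82  83  84  83  84  83  82  82  93  99  95  96  99 102 104 106
 110 116 123 124 125 127 128 130  88  77  87  86  86  87  87  58  61  61
  63  62  62  62  92 115 135 153 173 171 169 165 164 161 159 158 155 151
 151  66  49  53  55  54]
150 [ 84  84  82  83  84  82  84  83  83  81  88  99 115  95  98 101 104 108
 111 116 121 124 126 126 128 128 103  75  86  87  86  86  87  86  58  62
  63  64  61  69  92 118 136 157 177 173 168 166 163 162 158 158 154 152
 152  39  52  55  55  55]
170 [ 82  84  84  83  83  83  82  81  81  79  79 100 151 111  92 100 106 110
 111 116 119 122 122 126 129 130 100  75  86  85  85  86  86 
[... 407 characters left out ...]
oat64(344.6)], [np.float64(315.7), np.float64(329.1), np.float64(300.4), np.float64(300.5), np.float64(300.6), np.float64(344.0), np.float64(344.2), np.float64(344.3)]] [np.float64(134.38503200084335), np.float64(161.95913978510856), np.float64(181.84361577212456)]
keyway [(array([584.4, -56.6, 100.9]), array([ -9.059,  -1.964, 100.9  ]), 0.74)]
shaft_grip [(array([650.2, -44.1,  78. ]), array([57.838,  1.299, 78.   ]), 0.58)]
coupling_half [(array([ 677.1, -319.7,    1.9]), array([  46.293, -275.37 ,    1.9  ]), 0.73)]
key []
file [(array([ 586.6, -431.6,   -0.9]), array([ -58.838, -373.652,   -0.9  ]), 0.91)]
hammer [(array([593.3, 291.8,   2.1]), array([ 48.027, 341.843,   2.1  ]), 0.61)]
```

View pics/o9.png

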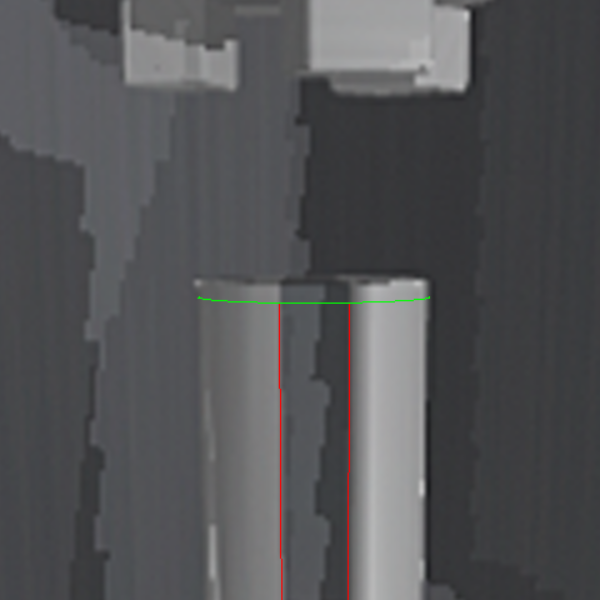

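The keyway edges are at 315.6 and 329.5, against 315.5 and 329.4 predicted for straight up. I'll do a last check of the bench before handing in.

View pics/top9.png

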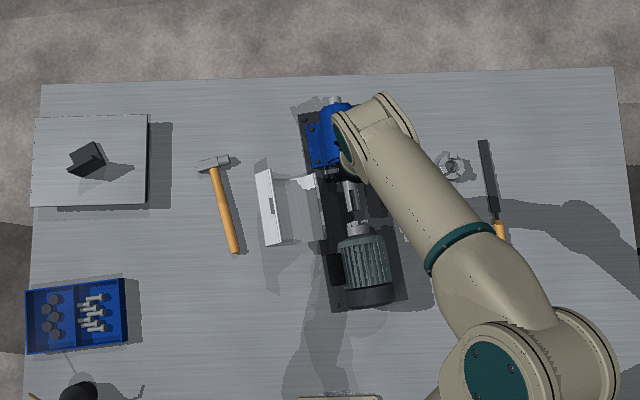

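View pics/w9.png

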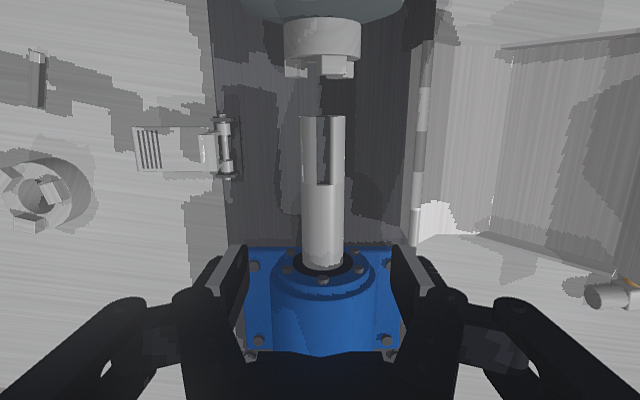

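The top view shows the guard open at (265–315, 170–245) and the hammer, ring and file in place. The wrist view shows the keyway centred on top of the shaft, the key at (38,80), and the fingers clear.

```bash
python3 -c "
from h import *
print(ctrl.finish_job()); st()"
```

```text
the job is handed in; nothing more can be done
None
the job is handed in; nothing more can be done
```

The job is done and handed in, at about 15 s of the 58 s allowed. I pressed the catch about 14 mm with a force of about 6 N. The guard sprang fully open and nothing touched it. I then gripped the shaft across its plain part, turned it 0.74 rad, let go and backed off.

**Keyway:** From straight above, its edges are within about 0.2 px of where they should be for straight up, so the angle is 0 within about 0.01–0.02 rad. An earlier look, while the shaft was still gripped, gave about -0.02 rad. The network's rougher keyway positions were 1–2 mm off, one to each side.

**Guard, hand and loose parts:** The guard is open and the hand is clear, with almost no force on it. The coupling half and file are within about 4 mm of where the networks first placed them, and the hammer is within about 7 mm. The network missed the key in the last top view, where the arm was in the way. It still shows in the wrist picture, lying on the bench.

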